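# Line up the reagent bottles by height

## Robot

A 7-joint arm with a two-finger parallel gripper is mounted at the origin on the work surface. World frame = base frame: x ahead of the robot, y to its left, z up, the work surface at z = 0. Lengths are in m, angles in rad, forces in N, time in s.
With the tool pointing down it reaches from about 0.425 to 0.925 m from the base axis. Payload 6.8 kg.
Tool frame: the origin (TCP) lies between the finger pads; the fingertips stand r.tip_extent ahead of it and the grasp point (between the pads) lies 5 mm behind it (r.tip_extent is the distance from the TCP to the fingertips, in m); y points along the fingers, x is the direction in which the jaws open and shut, and the axes are right-handed (so a half turn about y gives the same grasp; the last joint's range is limited). The gripper opens to 85 mm and grips with 20 to 120 N. Pads are 22 mm wide; open, the fingers measure 114 mm over their backs; the gripper's body (76 mm by 85 mm) begins 54 mm behind the grasp point. The pads swing forward as they close: fully open they stand 13 mm farther back than shut.
Start: joints at [1.002, 0.477, 0.022, 1.555, -0.011, 1.109, -0.083], TCP at [0.3, -0.605, 0.245] pointing down, gripper open.
Joint ranges: [-2.96, 2.96], [-0.34, 2.1], [-1.41, 1.46], [0.24, 2.44], [-1.37, 4.51], [0.17, 1.92], [-2.96, 2.96]. Speed limits (rad/s): [2.39, 2.39, 3.14, 3.14, 3.14, 3.14, 3.14].

## Interface

Orientations are given as a rotation vector (axis times angle).
In Python, from bench import r gives the robot as it stands.
- The arm moves only by the tool send_rows, never from a script. Its argument "plan" is a list of rows, each a list of 5 numbers: the shift along the tool's x, y, z in cm, then the turn about the tool's y in degrees, then the opening, from 0 (shut) to 1 (fully open). In form: [[dx, dy, dz, spin, grip], ...]. A call has 1 to 12 rows; each row shifts and turns the commanded pose from where the row before left it, along the tool's axes as they then stand; what a row does not reach is not made up. A row lasts 1/8 s, in which the tool goes at most 62.5 mm and 10.7 degrees, less where a joint would pass 70% of its speed; a pose out of reach is approached as far as the arm can. A call is refused whole if a number of a shift passes 6.25 or a number of a turn 10.7, either way. A call with a gripper value outside its range is refused whole. The fingers move at their own pace and stop on an object; "force" is the grip in N (left out, the last holds). Time passes only in rows, so rows that do not move let the fingers close. It gives the time, the measured TCP pose, the force and the opening at its end, in the units of the state.
- r.get_obs(): the state, without advancing time (a new reading comes with each control period).
- r.grab_frame(name): name is "scene" or "top" or "wrist"; returns a dict with "image" (384x512x3 uint8, red, green, blue), "camera_matrix" (3x3 intrinsics, pixels), "cam_to_world" (4x4, takes a point from camera to world coordinates). Camera axes: x right, y down, z forward; pixel columns grow to the right and rows downward; lengths in m; the calibration is good to about 2 mm. A picture is of the moment at which its call begins. There is no depth.
- r.hand_in(): hands the job in, once; it reports no verdict.
Trained networks look in the newest picture that a camera, given by its name, has taken for a name from the list of things; names that differ only in an ending like _2 or _b are one class to them, and where a whole thing is asked for, a point or a joint stands for the part that bears it (a point fixed in the world has none). Each returns a list of dicts, best first, with "p" (0 to 1); they miss things now and then, are a little off and sometimes report something else, mostly with a low value. They report only what shows in the picture. A call takes as long as a camera call. They do not tell look-alikes from the thing itself.
- r.recognise(camera, target): "rect" ([left, top, right, bottom] in pixels, round what is visible of it).
The state is a dict: "clock": time; "joints": joint angles; "qvel": joint speeds; "tau": joint torques, N m; "tcp_pos": TCP position; "orientation": TCP orientation; "contact_force": force on the tool from outside, world axes, zero at the start; "moment": the same for the moment, N m; "grip_width": finger opening in m.
Only numpy, scipy, OpenCV 4.12 (cv2) and the standard library are available. Lean on these libraries where they do the work, as an engineer would, in place of code of your own. Each camera call takes 0.05 s, during which the arm holds its last target.

## Task

Line up the four white reagent bottles in order of height on the rail, one standing in the middle of each black pad: the tallest next to the upright end plate, then shorter and shorter, with the shortest next to the low lip at the other end. Do not tip any bottle over or tilt it far on the way, and leave them all standing free.

Things in the scene. Friction and masses are not known exactly. Their poses are not given: they have to be found in the camera images.
- bottle_xl: The tallest of four white plastic reagent bottles with grey screw caps, round, 138 mm tall, body 60 mm in diameter, cap 42 mm in diameter. Loose, full, standing upright. Origin: centre of its underside, z up along the bottle. The cap is the top 22 mm; below it is a 4 mm neck, 4 mm narrower than the cap, then a sloping shoulder. Grip it by the cap from above.
- bottle_l: The second tallest of four white plastic reagent bottles with grey screw caps, round, 110 mm tall, body 51 mm in diameter, cap 36 mm in diameter. Loose, full, standing upright. Origin: centre of its underside, z up along the bottle. The cap is the top 22 mm; below it is a 4 mm neck, 4 mm narrower than the cap, then a sloping shoulder. Grip it by the cap from above.
- bottle_m: The third tallest of four white plastic reagent bottles with grey screw caps, round, 88 mm tall, body 42 mm in diameter, cap 32 mm in diameter. Loose, full, standing upright. Origin: centre of its underside, z up along the bottle. The cap is the top 22 mm; below it is a 4 mm neck, 4 mm narrower than the cap, then a sloping shoulder. Grip it by the cap from above.
- bottle_s: The shortest of four white plastic reagent bottles with grey screw caps, round, 68 mm tall, body 34 mm in diameter, cap 28 mm in diameter. Loose, full, standing upright. Origin: centre of its underside, z up along the bottle. The cap is the top 22 mm; below it is a 4 mm neck, 4 mm narrower than the cap, then a sloping shoulder. Grip it by the cap from above.
- rail: Flat aluminium rail fixed on the bench, 74 mm wide (its x), 400 mm long (its y), 6 mm thick. Origin: centre of its underside; z up. Its x and y axes lie at an angle to the world that changes from start to start.
- pad_a: One of four identical black round rubber pads, 66 mm in diameter, 3 mm thick, fixed on top of the rail in a straight row along it, 78 mm apart centre to centre. Origin: centre of its underside (6 mm above the bench), so a bottle stands 9 mm above the bench. Which pad is where in the row changes from start to start: its name tells nothing.
- pad_b: One of four identical black round rubber pads, 66 mm in diameter, 3 mm thick, fixed on top of the rail in a straight row along it, 78 mm apart centre to centre. Origin: centre of its underside (6 mm above the bench), so a bottle stands 9 mm above the bench. Which pad is where in the row changes from start to start: its name tells nothing.
- pad_c: One of four identical black round rubber pads, 66 mm in diameter, 3 mm thick, fixed on top of the rail in a straight row along it, 78 mm apart centre to centre. Origin: centre of its underside (6 mm above the bench), so a bottle stands 9 mm above the bench. Which pad is where in the row changes from start to start: its name tells nothing.
- pad_d: One of four identical black round rubber pads, 66 mm in diameter, 3 mm thick, fixed on top of the rail in a straight row along it, 78 mm apart centre to centre. Origin: centre of its underside (6 mm above the bench), so a bottle stands 9 mm above the bench. Which pad is where in the row changes from start to start: its name tells nothing.
- end_plate: Upright steel end plate, fixed across one end of the rail: 66 mm wide (across the rail), 10 mm thick, 110 mm tall above the rail. Origin: centre of its underside, 65 mm from the centre of the nearest pad. It may be at either end; the other end has only a low steel lip, 12 mm high.
There are look-alikes about, which are no part of the job. Leave any orange look-alike of the bottle_xl alone.

How it is judged:
At the end, for the whole second after the job is handed in: Each bottle stands upright (within 0.1 rad), released and at rest on its own pad, its axis within 12 mm of the pad's centre, in falling order of height from the upright end plate (((horizontal distance between bottle_xl and pad_a below 0.012 m and horizontal distance between end_plate and pad_a between 0.045 and 0.085 m) or (horizontal distance between bottle_xl and pad_b below 0.012 m and horizontal distance between end_plate and pad_b between 0.045 and 0.085 m) or (horizontal distance between bottle_xl and pad_c below 0.012 m and horizontal distance between end_plate and pad_c between 0.045 and 0.085 m) or (horizontal distance between bottle_xl and pad_d below 0.012 m and horizontal distance between end_plate and pad_d between 0.045 and 0.085 m)) and height (world z) of bottle_xl between 0.006 and 0.013 m and angle between each of bottle_xl, bottle_l, bottle_m, bottle_s's own z axis and vertical below 0.1 rad and linear speed of each of bottle_xl, bottle_l, bottle_m, bottle_s below 0.02 m/s and contact force between each of bottle_xl, bottle_l, bottle_m, bottle_s and the fingers below 0.05 N and ((horizontal distance between bottle_l and pad_a below 0.012 m and horizontal distance between end_plate and pad_a between 0.123 and 0.163 m) or (horizontal distance between bottle_l and pad_b below 0.012 m and horizontal distance between end_plate and pad_b between 0.123 and 0.163 m) or (horizontal distance between bottle_l and pad_c below 0.012 m and horizontal distance between end_plate and pad_c between 0.123 and 0.163 m) or (horizontal distance between bottle_l and pad_d below 0.012 m and horizontal distance between end_plate and pad_d between 0.123 and 0.163 m)) and height (world z) of bottle_l between 0.006 and 0.013 m and ((horizontal distance between bottle_m and pad_a below 0.012 m and horizontal distance between end_plate and pad_a between 0.201 and 0.241 m) or (horizontal distance between bottle_m and pad_b below 0.012 m and horizontal distance between end_plate and pad_b between 0.201 and 0.241 m) or (horizontal distance between bottle_m and pad_c below 0.012 m and horizontal distance between end_plate and pad_c between 0.201 and 0.241 m) or (horizontal distance between bottle_m and pad_d below 0.012 m and horizontal distance between end_plate and pad_d between 0.201 and 0.241 m)) and height (world z) of bottle_m between 0.006 and 0.013 m and ((horizontal distance between bottle_s and pad_a below 0.012 m and horizontal distance between end_plate and pad_a between 0.279 and 0.319 m) or (horizontal distance between bottle_s and pad_b below 0.012 m and horizontal distance between end_plate and pad_b between 0.279 and 0.319 m) or (horizontal distance between bottle_s and pad_c below 0.012 m and horizontal distance between end_plate and pad_c between 0.279 and 0.319 m) or (horizontal distance between bottle_s and pad_d below 0.012 m and horizontal distance between end_plate and pad_d between 0.279 and 0.319 m)) and height (world z) of bottle_s between 0.006 and 0.013 m); the robot touches nothing.
It fails at once if a bottle is tipped (tilted more than 0.6 rad, about 35 degrees) (angle between any of bottle_xl, bottle_l, bottle_m, bottle_s's own z axis and vertical above 0.6 rad).
It also fails if it takes over 106 s, if anything falls off the work surface, if the arm or the gripper's body presses on something with over 40 N, if the wrist force passes 120 N, or if a joint passes its speed limit or range.

## Working session

There is one attempt and no reset: what is moved stays moved. The work goes in short steps, Python scripts to look and compute and a tool call to move; the robot and the scene stay as the last step left them, time stands still between calls to the robot, and variables do not carry over. Pictures are saved under pics/ and viewed, and the job is handed in when it is done.

Besides the shell and the picture viewer there is one more tool, called after "Call:" as name([rows], argument=value, ...), one row to a line, values as JSON. send_rows: Moves the arm, as the interface text tells. Its arguments: {"type":"object","properties":{"plan":{"type":"array","items":{"type":"array","items":{"type":"number"}}},"force":{"type":"number"}},"required":["plan"]}

```bash
ls; mkdir -p pics; python3 - <<'E'
from bench import r
import cv2,numpy as np
print(r.get_obs()); print(r.tip_extent)
for n in ["scene","top"]:
    f=r.grab_frame(n); cv2.imwrite(f"pics/{n}0.png",f["image"][:,:,::-1]); print(n,f["camera_matrix"].tolist(),f["cam_to_world"].round(4).tolist())
    for t in ["bottle_xl","bottle_l","bottle_m","bottle_s","end_plate","pad_a","rail"]:
        print(t,[(d["rect"],round(d["p"],2)) for d in r.recognise(n,t)])
E
```

```text
pics
{'clock': 0.0, 'joints': array([ 1.00190291,  0.47776419,  0.02234936,  1.55649225, -0.01152369,
        1.1092881 , -0.08309848]), 'qvel': array([-0.00100099, -0.00087122,  0.0009813 ,  0.00286061,  0.00018603,
        0.00030033, -0.00033231]), 'tau': array([ 6.86076032e-05, -5.96469319e+01,  1.60800129e+00, -2.81208390e+01,
        1.25310535e-02,  9.39571444e-03,  1.13520414e-05]), 'tcp_pos': array([ 0.29987267, -0.60408088,  0.24433272]), 'orientation': array([-1.39176073,  0.86465347, -0.8620171 ]), 'contact_force': array([-1.06257408, -0.42203541,  0.0036258 ]), 'moment': array([-0.00297405,  0.05093178, -0.00925404]), 'grip_width': 0.08577390572161829}
0.014
scene [[474.8669661625764, 0.0, 256.84288838142976], [0.0, 474.8669661625764, 195.18906231502126], [0.0, 0.0, 1.0]] [[0.7276, 0.411, -0.5493, 1.07], [0.6859, -0.4174, 0.5961, -0.5949], [0.0157, -0.8105, -0.5856, 0.6105], [0.0, 0.0, 0.0, 1.0]]
bottle_xl [([250.7, 115.3, 276.8, 181.5], 0.78), ([216.1, 100.6, 239.2, 165.9], 0.63)]
bottle_l [([207.4, 185.8, 219.9, 221.7], 0.95), ([123.1, 202.9, 147.6, 251.6], 0.86), ([29
[... 791 characters left out ...]
 ([193.1, 274.7, 229.0, 306.2], 0.56)]
bottle_l [([356.4, 227.8, 384.2, 249.0], 0.98), ([131.0, 207.9, 168.6, 235.8], 0.77), ([290.0, 213.8, 305.1, 229.4], 0.56)]
bottle_m [([356.4, 227.8, 384.2, 249.0], 0.98), ([131.0, 207.9, 168.6, 235.8], 0.77), ([290.0, 213.8, 305.1, 229.4], 0.56)]
bottle_s [([356.4, 227.8, 384.2, 249.0], 0.98), ([131.0, 207.9, 168.6, 235.8], 0.77), ([290.0, 213.8, 305.1, 229.4], 0.56)]
end_plate [([173.6, 122.5, 195.8, 165.3], 0.66)]
pad_a [([203.4, 142.5, 227.7, 170.6], 0.96), ([231.3, 143.7, 262.2, 176.0], 0.95), ([269.2, 154.3, 292.5, 184.2], 0.83), ([302.8, 158.9, 332.0, 185.0], 0.61), ([181.4, 139.1, 353.9, 191.8], 0.45)]
rail [([178.2, 139.4, 354.5, 192.5], 0.72)]
```

View pics/scene0.png

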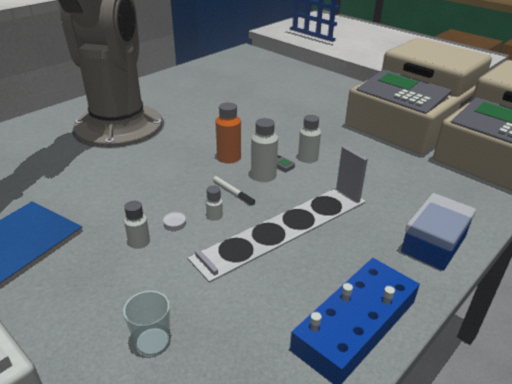

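View pics/top0.png

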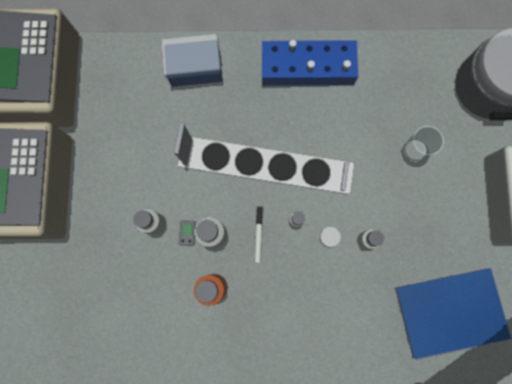

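Top view: the white bottles are at about (210,232), (146,221), (373,238) and (297,219). The orange look-alike is at (209,290). The pads are at (216,156), (249,161), (283,167) and (317,172), with the end plate on the left at (184,143) and the lip on the right at (346,176). I'll enlarge a crop to confirm which bottle is which.

```bash
cat > h.py <<'E'
from bench import r
import cv2,numpy as np
from scipy.spatial.transform import Rotation as R
def ray(f,u,v,z):
    d=f["cam_to_world"][:3,:3]@np.linalg.solve(f["camera_matrix"],[u,v,1.]); c=f["cam_to_world"][:3,3]
    return c+d*(z-c[2])/d[2]
def proj(f,p):
    T=np.linalg.inv(f["cam_to_world"]); q=f["camera_matrix"]@(T[:3,:3]@np.asarray(p)+T[:3,3]); return q[:2]/q[2]
def circ(f,p,rad,n=40):
    return np.array([proj(f,[p[0]+rad*np.cos(a),p[1]+rad*np.sin(a),p[2]]) for a in np.linspace(0,6.283,n)])
E
python3 - <<'E'
from h import *
f=r.grab_frame("top"); g=r.grab_frame("scene")
im=f["image"]; 
# pads
gray=im.max(2); m=(gray<40).astype(np.uint8); m[:130]=0;m[200:]=0;m[:,:195]=0;m[:,340:]=0
n,l,s,c=cv2.connectedComponentsWithStats(m)
P=[]
for i in range(1,n):
    if s[i,4]>200: P.append(ray(f,*c[i],0.009)); print("pad",c[i].round(1),s[i,4],P[-1].round(4))
P=np.array(P); print(np.linalg.norm(np.diff(P[np.argsort(-P[:,1])],axis=0),axis=1))
gi=g["image"]; gray=gi.max(2); m=(gray<40).astype(np.uint8); m[:190]=0;m[270:]=0;m[:,:215]=0;m[:,350:]=0
n,l,s,c=cv2.connectedComponentsWithStats(m)
for i in range(1,n):
    if s[i,4]>150: print("pad scene",c[i].round(1),s[i,4],ray(g,*c[i],0.009).round(4))
crops=[]
for (u,v) in [(210,232),(146,221),(373,238),(297,219)]:
    crops.append(cv2.resize(im[v-24:v+24,u-24:u+24],(380,290) if 0 else (290,290),interpolation=cv2.INTER_NEAREST))
a=np.vstack([np.hstack(crops[:2]),np.hstack(crops[2:])]); cv2.imwrite("pics/ct.png",a[:,:,::-1])
crops=[]
for (u,v) in [(264,150),(310,139),(136,225),(214,203)]:
    crops.append(cv2.resize(gi[v-36:v+36,u-36:u+36],(290,290),interpolation=cv2.INTER_NEAREST))
a=np.vstack([np.hstack(crops[:2]),np.hstack(crops[2:])]); cv2.imwrite("pics/cs.png",a[:,:,::-1])
E
```

```text
Traceback (most recent call last):
IndexError: too many indices for array: array is 1-dimensional, but 2 were indexed
```

```bash
cat > look.py <<'E'
from h import *
from scipy.optimize import minimize
B={'xl':(.138,.060,.042),'l':(.110,.051,.036),'m':(.088,.042,.032),'s':(.068,.034,.028)}
def hull(f,p,z0,z1,rad):
    pts=np.vstack([circ(f,[p[0],p[1],z],rad) for z in (z0,z1)]).astype(np.float32)
    return cv2.convexHull(pts)[:,0]
def mask(f,h,S=8):
    m=np.zeros((384*1,512*1),np.uint8)
    cv2.fillConvexPoly(m,np.round((h)*16).astype(np.int32),255,cv2.LINE_AA,4); return m/255.
def edgescore(f,gray,hl):
    # mean outward gradient across silhouette is fiddly: use inside/ring contrast
    return 0
def fit(frames,name,p0,zb=0.,part='cap',thr=None):
    H,D,C=B[name]
    def cost(p):
        t=0
        for f,dm in frames:
            m=mask(f,hull(f,p,zb+H-.022,zb+H,C/2))
            u,v=proj(f,[p0[0],p0[1],zb+H-.011]).astype(int)
            s=np.s_[max(v-26,0):v+26,max(u-26,0):u+26]
            t-=(m[s]*dm[s]).sum()/ (np.maximum(m[s],dm[s]).sum()+1e-6)
        return t
    best=min(((cost(p),tuple(p)) for p in (np.array(p0)+[dx,dy] for dx in np.arange(-.02,.021,.004) for dy in np.arange(-.02,.021,.004))))
    q=minimize(cost,best[1],method='Nelder-Mead',options=dict(initial_simplex=np.array(best[1])+np.array([[0,0],[.003,0],[0,.003]]),xatol=1e-4))
    return q.x,-q.fun/len(frames)
E
python3 - <<'E'
from h import *
f=r.grab_frame("top"); g=r.grab_frame("scene")
np.savez("f0.npz",ti=f["image"],si=g["image"])
im=f["image"]; gi=g["image"]
for (u,v) in [(216,156),(249,161),(283,167),(317,172),(209,233),(209,290),(250,200),(146,221),(140,218),(297,219)]: print((u,v),im[v,u])
for (u,v) in [(236,250),(268,234),(264,128),(264,165),(214,194),(214,212),(200,203)]: print('s',(u,v),gi[v,u])
crops=[]
for (u,v) in [(210,232),(146,221),(373,238),(297,219)]:
    crops.append(cv2.resize(im[v-24:v+24,u-24:u+24],(290,290),interpolation=cv2.INTER_NEAREST))
a=np.vstack([np.hstack(crops[:2]),np.hstack(crops[2:])]); cv2.imwrite("pics/ct.png",a[:,:,::-1])
crops=[]
for (u,v) in [(264,150),(310,139),(136,225),(214,203)]:
    crops.append(cv2.resize(gi[v-36:v+36,u-36:u+36],(290,290),interpolation=cv2.INTER_NEAREST))
a=np.vstack([np.hstack(crops[:2]),np.hstack(crops[2:])]); cv2.imwrite("pics/cs.png",a[:,:,::-1])
E
```

```text
(216, 156) [53 55 55]
(249, 161) [51 54 54]
(283, 167) [53 55 55]
(317, 172) [53 56 55]
(209, 233) [116 119 122]
(209, 290) [115 118 122]
(250, 200) [132 140 136]
(146, 221) [111 113 117]
(140, 218) [109 112 116]
(297, 219) [114 117 121]
s (236, 250) [56 58 57]
s (268, 234) [57 59 59]
s (264, 128) [62 62 64]
s (264, 165) [100 102 100]
s (214, 194) [64 66 67]
s (214, 212) [101 104 102]
s (200, 203) [139 145 145]
```

View pics/ct.png

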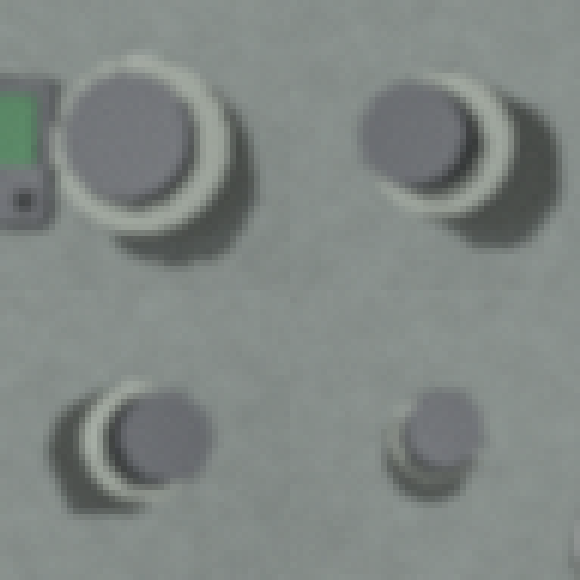

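View pics/cs.png

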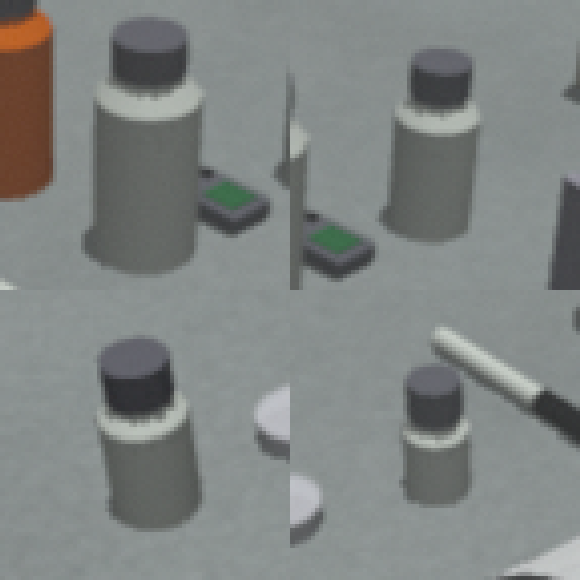

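Crops, top row then bottom row: xl (210,232 top / 264,150 scene), l (146,221 / 310,139), m (373,238 / 136,225), s (297,219 / 214,203). All four are white, and their sizes fall in that order. Next I'll fit their positions.

```bash
cat >> look.py <<'E'
def capmask(f,seed,zmid):
    im=cv2.GaussianBlur(f["image"],(3,3),0).astype(int)
    m=((im[:,:,2]-im[:,:,1]>=0.5)&(im[:,:,0]-im[:,:,1]>-4)&(im.max(2)<135)).astype(np.uint8)
    u,v=seed; n,l,s,c=cv2.connectedComponentsWithStats(m,connectivity=4)
    u,v=int(u),int(v); w=l[v-4:v+5,u-4:u+5]; w=w[w>0]
    k=np.bincount(w).argmax() if len(w) else -1
    out=(l==k).astype(np.uint8); out=cv2.morphologyEx(out,cv2.MORPH_CLOSE,np.ones((3,3)));return out.astype(float)
def pads(f,lo=75):
    m=(f["image"].max(2)<lo).astype(np.uint8); return m
def padfit(f,seeds,thr):
    out=[]
    m=(f["image"].max(2)<thr).astype(np.uint8); n,l,s,c=cv2.connectedComponentsWithStats(m,connectivity=4)
    for u,v in seeds:
        k=l[v,u]; out.append((s[k,4],ray(f,*c[k],.009)))
    return out
E
python3 - <<'E'
from look import *
f=r.grab_frame("top"); g=r.grab_frame("scene")
for ff,sd in((f,[(216,156),(249,161),(283,167),(317,172)]),(g,[(326,206),(298,219),(268,234),(236,250)])):
    o=padfit(ff,sd,80); P=np.array([x[1] for x in o]); print([x[0] for x in o]); print(P.round(4)); print(np.linalg.norm(np.diff(P,axis=0),axis=1))
ts={'xl':((208,233),(264,128)),'l':((143,219),(311,123)),'m':((375,237),(134,211)),'s':((298,218),(214,194))}
viz=f["image"].copy(); vs=g["image"].copy()
for n,(a,b) in ts.items():
    fr=[(f,capmask(f,a,0)),(g,capmask(g,b,0))]; print(n,[x[1].sum() for x in fr])
    p0=ray(f,*a,B[n][0])[:2]
    for k in ([0],[1],[0,1]):
        x,s=fit([fr[i] for i in k],n,p0); print('  ',k,x.round(4),round(s,3))
    for ff,vv in ((f,viz),(g,vs)):
        cv2.polylines(vv,[np.round(hull(ff,x,B[n][0]-.022,B[n][0],B[n][2]/2)).astype(int)],1,(255,0,0))
        cv2.polylines(vv,[np.round(hull(ff,x,0,B[n][0]-.04,B[n][1]/2)).astype(int)],1,(255,255,0))
cv2.imwrite("pics/v.png",cv2.resize(viz[130:300,100:400],(800,453))[:,:,::-1]);cv2.imwrite("pics/vs.png",cv2.resize(vs[90:290,90:390],(800,533))[:,:,::-1])
E
```

```text
[np.int32(529), np.int32(533), np.int32(540), np.int32(540)]
[[ 0.6309  0.0948  0.009 ]
 [ 0.6182  0.018   0.009 ]
 [ 0.6051 -0.0586  0.009 ]
 [ 0.5918 -0.1353  0.009 ]]
[0.07783618 0.07780289 0.07780508]
[np.int32(429), np.int32(487), np.int32(553), np.int32(628)]
[[ 0.6347  0.0933  0.009 ]
 [ 0.6215  0.0169  0.009 ]
 [ 0.6089 -0.0597  0.009 ]
 [ 0.5959 -0.1362  0.009 ]]
[0.07759245 0.07754814 0.07766641]
xl [np.float64(312.0), np.float64(267.0)]
   [0] [0.4499 0.0936] 0.709
   [1] [0.4495 0.0985] 0.762
   [0, 1] [0.45   0.0989] 0.734
l [np.float64(210.0), np.float64(185.0)]
   [0] [0.4759 0.2284] 0.621
   [1] [0.475 0.234] 0.743
   [0, 1] [0.4765 0.231 ] 0.68
m [np.float64(162.0), np.float64(280.0)]
   [0] [ 0.4381 -0.2433] 0.602
   [1] [ 0.4387 -0.2427] 0.772
   [0, 1] [ 0.4385 -0.2426] 0.685
s [np.float64(102.0), np.float64(186.0)]
   [0] [ 0.4797 -0.0867] 0.566
   [1] [ 0.4804 -0.0847] 0.742
   [0, 1] [ 0.4817 -0.0858] 0.653
```

View pics/v.png

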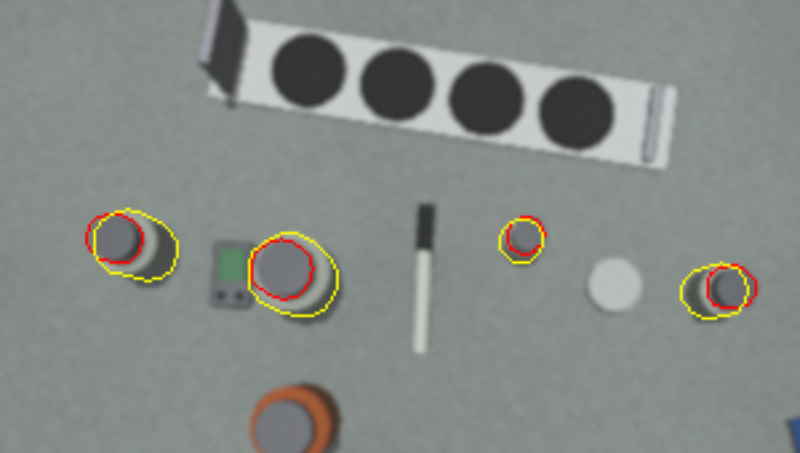

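View pics/vs.png

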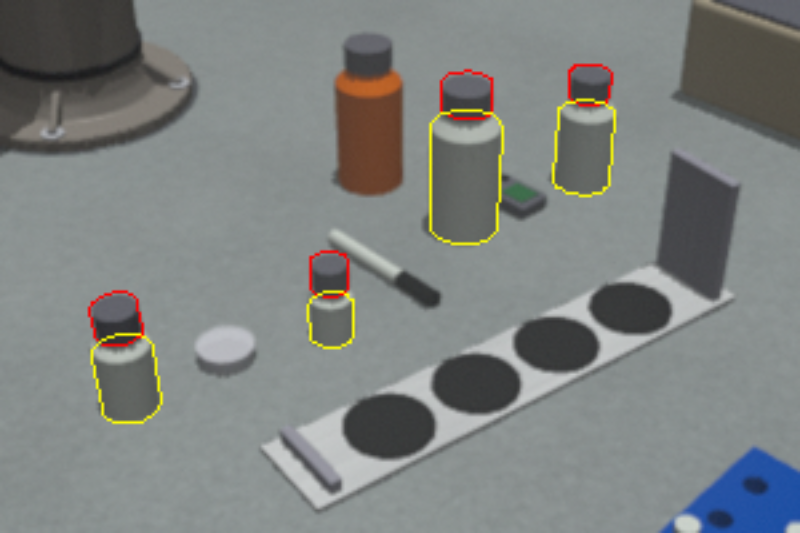

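```bash
python3 - <<'E'
from look import *
f=r.grab_frame("top"); g=r.grab_frame("scene")
ts={'xl':((208,233),(264,128)),'l':((143,219),(311,123)),'m':((375,237),(134,211)),'s':((298,218),(214,194))}
for n,(a,b) in ts.items():
    m=capmask(f,a,0); v,u=np.nonzero(m); c=(u.mean(),v.mean())
    print(n,np.round(c,1),ray(f,*c,B[n][0])[:2].round(4), u.min(),u.max(),v.min(),v.max())
o=r.get_obs(); M=R.from_rotvec(o["orientation"]).as_matrix(); print(M.round(4))
d=np.array([-.0391,-.2301]);d/=np.linalg.norm(d)
cx=np.array([-d[1],d[0]]); print("across",cx, np.degrees(np.arctan2(cx[1],cx[0])), "tool x yaw",np.degrees(np.arctan2(M[1,0],M[0,0])))
E
```

```text
xl [206.8 230.5] [0.4493 0.0946] 197 216 221 240
l [142.7 219.1] [0.475  0.2279] 135 151 212 227
m [374.8 238.1] [ 0.4364 -0.242 ] 368 382 231 244
s [297.6 218.2] [ 0.4801 -0.0873] 292 303 213 224
[[ 0.4447  0.      0.8957]
 [-0.8957  0.      0.4447]
 [ 0.     -1.      0.    ]]
across [ 0.98586788 -0.1675247 ] -9.643931100289516 tool x yaw -63.5982957763527
```

Call:
send_rows([
  [0, 0, 0, -9, 1],
  [0, 0, 0, -9, 1],
  [0, 0, 0, -9, 1],
  [0, 0, 0, -9, 1],
  [0, 0, 0, -9, 1],
  [0, 0, 0, -9, 1],
  [2, 0, 4.8, 0, 1],
  [2, 0, 4.8, 0, 1],
  [2, 0, 4.8, 0, 1],
  [2, 0, 4.8, 0, 1],
  [2, 0, 4.8, 0, 1],
  [2, 0, 4.8, 0, 1],
], force=40)

```text
clock: 2.7
tcp_pos: [0.4672, -0.3393, 0.2456]
orientation: [-1.567, 0.131, -0.132]
contact_force: [0.2, -0.2, -0.9]
grip_width: 0.0855
```

```bash
cat >> h.py <<'E'
def go(*p):
    o=r.get_obs(); M=R.from_rotvec(o["orientation"]).as_matrix(); print("at",o["tcp_pos"].round(4),"yaw",np.degrees(np.arctan2(M[1,0],M[0,0])).round(2),"tilt",np.degrees(np.arccos(-M[2,1])).round(2),"need cm dx,dy,dz",(100*M.T@(np.array(p)-o["tcp_pos"])).round(2))
E
python3 - <<'E'
from look import *
f=r.grab_frame("wrist"); cv2.imwrite("pics/w1.png",f["image"][:,:,::-1]); print(f["camera_matrix"].round(1).tolist(),f["cam_to_world"].round(3).tolist())
print([(n,proj(f,p).round(0)) for n,p in dict(xl=(.4493,.0946,.138),m=(.4364,-.242,.088),s=(.48,-.0873,.068),p4=(.5918,-.1353,.009),p3=(.6051,-.0586,.009)).items()])
go(.47,-.11,.245); go(.4493,.0946,.245)
E
```

```text
[[288.8, 0.0, 255.0], [0.0, 288.8, 189.9], [0.0, 0.0, 1.0]] [[0.986, -0.161, -0.044, 0.48], [-0.166, -0.949, -0.267, -0.271], [0.001, 0.27, -0.963, 0.374], [0.0, 0.0, 0.0, 1.0]]
[('xl', array([  54., -705.])), ('m', array([203.,  85.])), ('s', array([ 219., -113.])), ('p4', array([336., -39.])), ('p3', array([ 342., -130.]))]
at [ 0.4722 -0.3312  0.2459] yaw -9.05 tilt 0.29 need cm dx,dy,dz [-3.7   0.17 21.81]
at [ 0.4722 -0.3312  0.2459] yaw -9.05 tilt 0.29 need cm dx,dy,dz [-8.96  0.24 41.69]
```

View pics/w1.png

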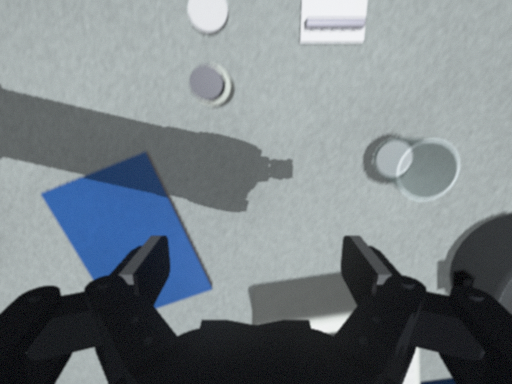

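The wrist picture shows the m cap at (206,83), where I predicted (203,85), so that agrees to about 3 mm. The petri lid is at (208,12) and the rail's lip is at the top. Moving on towards xl.

Call:
send_rows([
  [1.5, 0, 5.5, 0, 1],
  [1.5, 0, 5.5, 0, 1],
  [0, 0, 5.5, 0, 1],
  [0, 0, 3.5, 0, 1],
  [0, 0, 0, 0, 1],
  [0, 0, 0, 0, 1],
])

```text
clock: 3.5
tcp_pos: [0.5293, -0.1496, 0.2453]
orientation: [-1.568, 0.132, -0.132]
contact_force: [-0.0, 0.1, -0.1]
grip_width: 0.0856
```

```bash
python3 - <<'E'
from look import *
f=r.grab_frame("wrist"); 
print([(n,proj(f,p).round(0)) for n,p in dict(xl=(.4493,.0946,.138),s=(.48,-.0873,.068),p4=(.5918,-.1353,.009),p3=(.6051,-.0586,.009),p2=(.6182,.018,.009),p1=(.6309,.0948,.009)).items()])
m=(f["image"].max(2)<75).astype(np.uint8); n,l,s,c=cv2.connectedComponentsWithStats(m)
for i in range(1,n):
    if s[i,4]>300: print(c[i].round(1),s[i].tolist(),ray(f,*c[i],.009).round(4))
cv2.imwrite("pics/w2.png",f["image"][:,:,::-1])
go(.4493,.0946,.245)
E
```

```text
[('xl', array([  65., -149.])), ('s', array([197., 125.])), ('p4', array([301., 145.])), ('p3', array([304.,  80.])), ('p2', array([307.,   5.])), ('p1', array([311., -80.]))]
[306.6  14.4] [279, 0, 57, 35, 1591] [0.6163 0.0089 0.009 ]
[485.1  92.5] [468, 0, 37, 196, 5387] [ 0.8175 -0.1094  0.009 ]
[202.2  46.6] [185, 38, 35, 18, 444] [ 0.4938 -0.0037  0.009 ]
[304.2  76.6] [278, 48, 53, 58, 2379] [ 0.6057 -0.0554  0.009 ]
[301.3 142.9] [277, 118, 50, 50, 1974] [ 0.5927 -0.1321  0.009 ]
[259.9 333.8] [0, 236, 512, 148, 43498] [ 0.4943 -0.4091  0.009 ]
at [ 0.5291 -0.1501  0.2453] yaw -9.72 tilt 0.04 need cm dx,dy,dz [-1.200e+01  1.000e-02  2.278e+01]
```

View pics/w2.png

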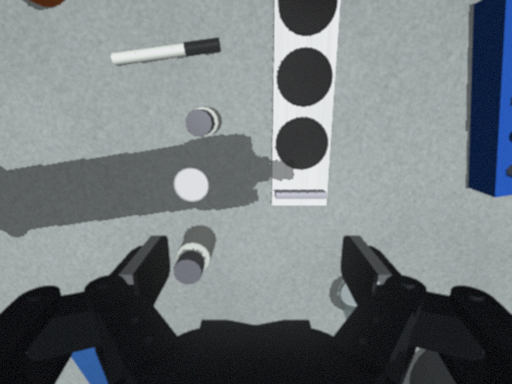

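The wrist picture shows pads at (301,143), (304,77) and (307,14), and the s cap at (203,122). The pads agree with the top camera to about 3 mm. Going above xl.

Call:
send_rows([
  [-2, 0, 3.8, 0, 1],
  [-2, 0, 3.8, 0, 1],
  [-2, 0, 3.8, 0, 1],
  [-2, 0, 3.8, 0, 1],
  [-2, 0, 3.8, 0, 1],
  [-2, 0, 3.8, 0, 1],
  [0, 0, 0, 0, 1],
  [0, 0, 0, 0, 1],
])

```text
clock: 4.55
tcp_pos: [0.4497, 0.0947, 0.2453]
orientation: [-1.567, 0.133, -0.134]
contact_force: [0.7, -0.8, -0.4]
grip_width: 0.0854
```

```bash
cat >> look.py <<'E'
def wl(name,guess,zb=0.,fn=None,H=None):
    """centre of cap top as the wrist camera sees it"""
    f=r.grab_frame("wrist"); H=B[name][0]+zb
    u,v=proj(f,[*guess,H]); m=capmask(f,(u,v),0); vv,uu=np.nonzero(m)
    p=ray(f,uu.mean(),vv.mean(),H) if len(uu) else None
    im=f["image"].copy()
    cv2.polylines(im,[np.round(circ(f,[*guess,H],B[name][2]/2)).astype(int)],1,(255,0,0))
    if p is not None: cv2.polylines(im,[np.round(circ(f,p,B[name][2]/2)).astype(int)],1,(0,255,0))
    cv2.imwrite(fn,im[:,:,::-1]); print("wrist",name,p,len(uu),"pred px",u,v); return f,p
E
python3 - <<'E'
from look import *
f,p=wl('xl',(.4493,.0946),fn="pics/w3.png")
go(.4493,.0946,.128)
E
```

```text
wrist xl [0.45069699 0.10041032 0.138     ] 1845 pred px 252.9528102561266 193.3476146192164
at [0.4498 0.0944 0.2452] yaw -9.78 tilt 0.03 need cm dx,dy,dz [-0.05 11.72  0.02]
```

View pics/w3.png

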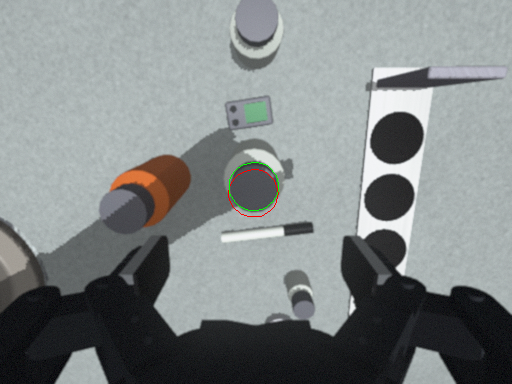

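The wrist view puts the xl cap at about (253,187) and fits y≈0.099. The scene camera agrees, so I shift +0.35 cm along tool z and descend.

Call:
send_rows([
  [0, 2.5, 0.35, 0, 1],
  [0, 2.5, 0, 0, 1],
  [0, 2.5, 0, 0, 1],
  [0, 1.8, 0, 0, 1],
  [0, 1.2, 0, 0, 1],
  [0, 1.2, 0, 0, 1],
  [0, 0, 0, 0, 1],
  [0, 0, 0, 0, 0.2],
  [0, 0, 0, 0, 0.2],
  [0, 0, 0, 0, 0.2],
  [0, 0, 0, 0, 0.2],
], force=50)

```text
clock: 5.98
tcp_pos: [0.4501, 0.1, 0.129]
orientation: [-1.567, 0.131, -0.132]
contact_force: [-0.7, 0.4, 5.8]
grip_width: 0.0395
```

Call:
send_rows([
  [0, 0, 0, 0, 0.2],
  [0, -0.5, 0, 0, 0.2],
  [0, -0.5, 0, 0, 0.2],
  [0, -1, 0, 0, 0.2],
  [0, -1, 0, 0, 0.2],
  [0, 0, 0, 0, 0.2],
])

```text
clock: 6.72
tcp_pos: [0.4504, 0.1, 0.1594]
orientation: [-1.566, 0.13, -0.133]
contact_force: [0.0, 0.8, -3.2]
grip_width: 0.0396
```

```bash
python3 - <<'E'
from look import *
g=r.grab_frame("scene"); t=r.grab_frame("top")
a=cv2.resize(g["image"][80:230,180:380],(800,600)); cv2.imwrite("pics/s4.png",a[:,:,::-1])
print(r.get_obs()["contact_force"],r.get_obs()["grip_width"]); 
go(.6309+.0015,.0948+.0005,.16)
E
```

```text
[ 0.20471933 -0.56058279 -2.86033392] 0.039669154194116645
at [0.4498 0.0997 0.1584] yaw -9.61 tilt 0.02 need cm dx,dy,dz [18.08 -0.15  2.61]
```

View pics/s4.png

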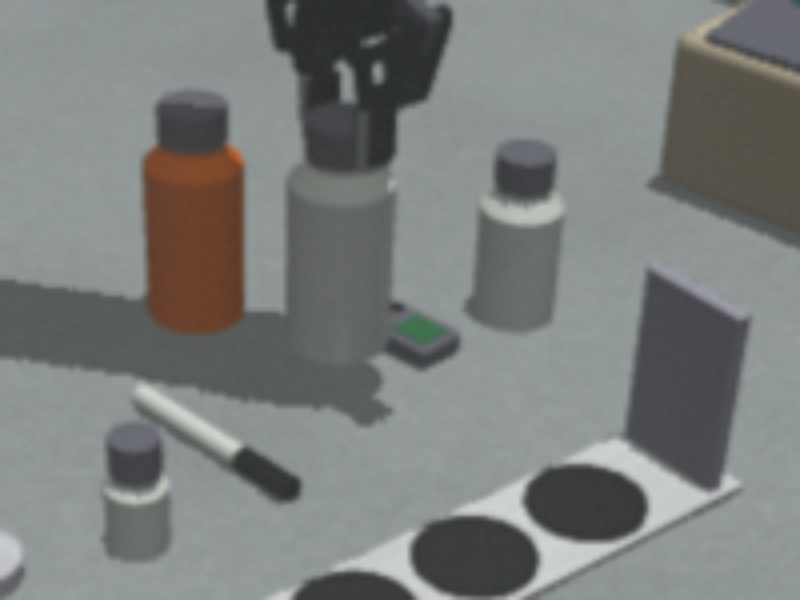

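xl is up, with about 3 N of load on the tool. Now to pad 1.

Call:
send_rows([
  [1, 0, 0, 0, 0.2],
  [2, 0, 0.26, 0, 0.2],
  [2.2, 0, 0.4, 0, 0.2],
  [2.2, 0, 0.4, 0, 0.2],
  [2.2, 0, 0.4, 0, 0.2],
  [2.2, 0, 0.4, 0, 0.2],
  [2.2, 0, 0.4, 0, 0.2],
  [2.2, 0, 0.35, 0, 0.2],
  [1.3, 0, 0, 0, 0.2],
  [0.6, 0, 0, 0, 0.2],
  [0, 0, 0, 0, 0.2],
  [0, 0, 0, 0, 0.2],
])

```text
clock: 8.32
tcp_pos: [0.6319, 0.0955, 0.1583]
orientation: [-1.567, 0.132, -0.131]
contact_force: [-0.1, 0.6, -1.7]
grip_width: 0.04
```

```bash
cat >> look.py <<'E'
def chk(n,p,zb,fn,crop=(150,290,130,400)):
    H,D,C=B[n]
    out=[]
    for nm in ("scene","top"):
        f=r.grab_frame(nm); im=f["image"].copy()
        u,v=proj(f,[p[0],p[1],zb+H/2]).astype(int)
        im=cv2.resize(im[max(v-50,0):v+50,u-66:u+66],(396,300),interpolation=cv2.INTER_CUBIC)
        o=np.array([u-66,max(v-50,0)])
        for rad,z,c in((.033,.009,(255,0,0)),(D/2,zb,(255,255,0)),(C/2,zb+H,(0,255,0))):
            cv2.polylines(im,[np.round((circ(f,[p[0],p[1],z],rad)+.5-o)*3).astype(int)],1,c)
        out.append(im)
    cv2.imwrite(fn,np.hstack(out)[:,:,::-1])
PAD=np.array([[.6309,.0948],[.6182,.018],[.6051,-.0586],[.5918,-.1353]])+[.0015,.0005]
E
python3 - <<'E'
from look import *
go(*PAD[0],.138); print(r.get_obs()["contact_force"])
chk('xl',PAD[0],.03,"pics/c5.png")
E
```

```text
at [0.6319 0.0955 0.1583] yaw -9.57 tilt 0.03 need cm dx,dy,dz [ 0.06  2.03 -0.01]
[-0.13237223  0.59546775 -1.74557393]
```

View pics/c5.png

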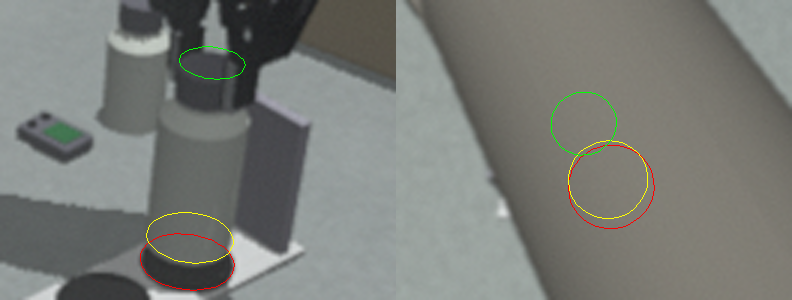

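```bash
python3 - <<'E'
from look import *
f=r.grab_frame("scene"); p=PAD[0]; im=f["image"].copy()
u,v=proj(f,[*p,.1]).astype(int); o=np.array([u-30,v-32]); S=9
im=cv2.resize(im[v-32:v+34,u-30:u+36],None,fx=S,fy=S,interpolation=cv2.INTER_CUBIC)
for z,rad,c in((.009,.033,(255,0,0)),):
    cv2.polylines(im,[np.round((circ(f,[*p,z],rad)+.5-o)*S).astype(int)],1,c)
h=hull(f,p,.029,.029+.098,.03); cv2.polylines(im,[np.round((h+.5-o)*S).astype(int)],1,(255,255,0))
h=hull(f,p,.029+.116,.029+.138,.021); cv2.polylines(im,[np.round((h+.5-o)*S).astype(int)],1,(0,255,0))
cv2.imwrite("pics/c6.png",im[:,:,::-1])
E
```

```text
(no output)
```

View pics/c6.png

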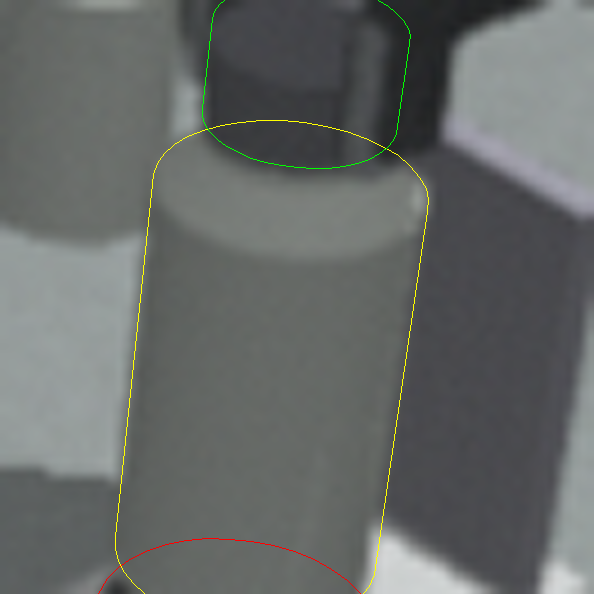

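The overlay in the scene view fits: xl hangs upright and is centred over its pad to within about 3 mm. Lowering and releasing.

Call:
send_rows([
  [0, 0.6, 0, 0, 0.2],
  [0, 0.6, 0, 0, 0.2],
  [0, 0.4, 0, 0, 0.2],
  [0, 0.25, 0, 0, 0.2],
  [0, 0.15, 0, 0, 0.2],
  [0, 0, 0, 0, 0.2],
])

```text
clock: 9.22
tcp_pos: [0.6327, 0.0954, 0.1384]
orientation: [-1.567, 0.131, -0.132]
contact_force: [0.5, 0.0, -1.2]
grip_width: 0.0393
```

```bash
python3 - <<'E'
from look import *
go(*PAD[0],.138); print(r.get_obs()["contact_force"])
E
```

```text
at [0.6327 0.0954 0.1384] yaw -9.6 tilt 0.02 need cm dx,dy,dz [-0.02  0.04 -0.02]
[ 0.49536385  0.00484407 -1.24693529]
```

Call:
send_rows([
  [0, 0.08, 0, 0, 0.2],
  [0, 0, 0, 0, 0.5],
  [0, 0, 0, 0, 0.8],
  [0, 0, 0, 0, 1],
  [0, 0, 0, 0, 1],
  [0, 0, 0, 0, 1],
  [0, -1, 0, 0, 1],
  [0, -2, 0, 0, 1],
  [0, -2.5, 0, 0, 1],
  [0, -2.5, 0, 0, 1],
  [0, -2, 0, 0, 1],
  [0, 0, 0, 0, 1],
])

```text
clock: 10.72
tcp_pos: [0.6337, 0.0958, 0.2401]
orientation: [-1.566, 0.128, -0.135]
contact_force: [-0.7, 0.2, -0.3]
grip_width: 0.0855
```

```bash
python3 - <<'E'
from look import *
f=r.grab_frame("scene"); p=PAD[0]; im=f["image"].copy()
u,v=proj(f,[*p,.1]).astype(int); o=np.array([u-40,v-30]); S=7
im=cv2.resize(im[v-30:v+50,u-40:u+40],None,fx=S,fy=S,interpolation=cv2.INTER_CUBIC)
cv2.polylines(im,[np.round((circ(f,[.6347,.0933,.009],.033)+.5-o)*S).astype(int)],1,(255,0,0))
h=hull(f,p,.009,.009+.098,.03); cv2.polylines(im,[np.round((h+.5-o)*S).astype(int)],1,(255,255,0))
cv2.imwrite("pics/c7.png",im[:,:,::-1])
go(.476,.231,.22)
E
```

```text
at [0.6328 0.0954 0.2384] yaw -9.6 tilt 0.09 need cm dx,dy,dz [-17.73   1.81  10.75]
```

View pics/c7.png

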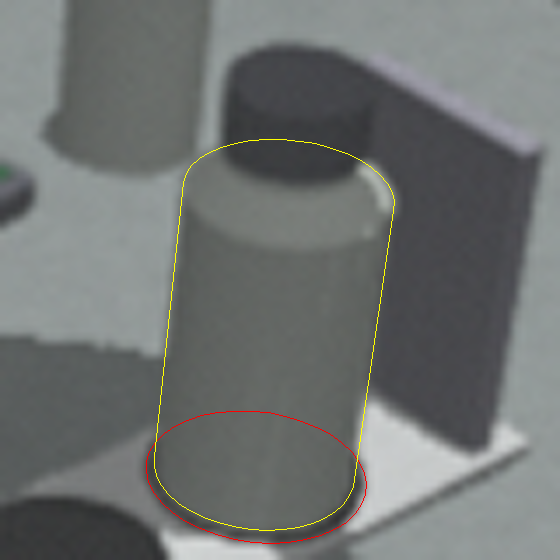

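xl stands free and upright, and its base is concentric with the pad. On to l.

Call:
send_rows([
  [-2, 0, 0, 0, 1],
  [-4, 0, 2, 0, 1],
  [-4, 0, 2.75, 0, 1],
  [-4, 0, 3, 0, 1],
  [-3.7, 0, 3, 0, 1],
  [0, 0, 0, 0, 1],
  [0, 0, 0, 0, 1],
])

```text
clock: 11.65
tcp_pos: [0.476, 0.2301, 0.2367]
orientation: [-1.568, 0.132, -0.131]
contact_force: [-0.4, -0.1, 0.0]
grip_width: 0.0856
```

```bash
python3 - <<'E'
from look import *
f,p=wl('l',(.476,.231),fn="pics/w8.png")
go(.476,.231,.10)
E
```

```text
wrist l [0.4760325  0.23493943 0.11      ] 1193 pred px 253.46154803903482 186.11220549660172
at [0.4765 0.2296 0.2368] yaw -9.69 tilt 0.07 need cm dx,dy,dz [-0.06 13.68  0.15]
```

View pics/w8.png

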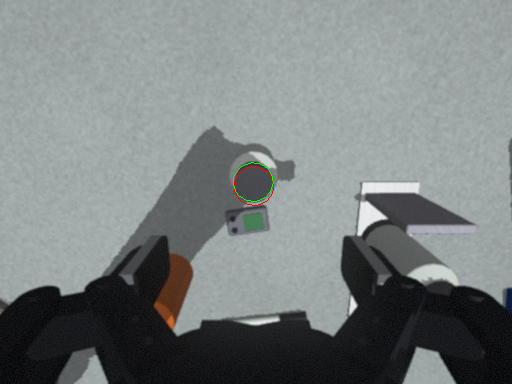

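Call:
send_rows([
  [-0.05, 2.5, 0.3, 0, 1],
  [0, 2.5, 0, 0, 1],
  [0, 2.5, 0, 0, 1],
  [0, 2.5, 0, 0, 1],
  [0, 1.8, 0, 0, 1],
  [0, 1.1, 0, 0, 1],
  [0, 0.8, 0, 0, 1],
  [0, 0, 0, 0, 1],
  [0, 0, 0, 0, 0.15],
  [0, 0, 0, 0, 0.15],
  [0, 0, 0, 0, 0.15],
  [0, 0, 0, 0, 0.15],
])

```text
clock: 13.2
tcp_pos: [0.4761, 0.2342, 0.1011]
orientation: [-1.566, 0.131, -0.132]
contact_force: [-1.9, -1.0, 6.2]
grip_width: 0.0336
```

```bash
python3 - <<'E'
from look import *
o=r.get_obs();print(o["contact_force"],o["grip_width"]);go(*PAD[1],.13)
E
```

```text
[-1.85625581 -0.96535954  6.22987385] 0.0335768175802077
at [0.4761 0.2342 0.1011] yaw -9.59 tilt 0.05 need cm dx,dy,dz [ 17.75  -2.88 -18.88]
```

Call:
send_rows([
  [0, -0.6, 0, 0, 0.15],
  [0, -1, 0, 0, 0.15],
  [0, -1.2, 0, 0, 0.15],
  [0, -0.7, -1, 0, 0.15],
  [0.5, 0, -2.4, 0, 0.15],
  [0.5, 0, -2.5, 0, 0.15],
  [0.5, 0, -2.5, 0, 0.15],
  [0.5, 0, -2.5, 0, 0.15],
  [0.5, 0, -2.5, 0, 0.15],
  [0.5, 0, -2.5, 0, 0.15],
  [0.5, 0, -2, 0, 0.15],
  [0.5, 0, -1, 0, 0.15],
])

```text
clock: 14.7
tcp_pos: [0.4836, 0.039, 0.1357]
orientation: [-1.568, 0.133, -0.133]
contact_force: [-1.1, 0.0, -0.8]
grip_width: 0.0336
```

```bash
python3 - <<'E'
from look import *
o=r.get_obs();print(o["contact_force"],o["grip_width"]);go(*PAD[1],.13)
E
```

```text
[-1.11091251  0.02288504 -0.76400117] 0.03358437446852772
at [0.4836 0.039  0.1357] yaw -9.72 tilt 0.05 need cm dx,dy,dz [13.76  0.57  0.27]
```

Call:
send_rows([
  [1.2, 0, 0, 0, 0.15],
  [2.2, 0, 0, 0, 0.15],
  [2.4, 0, 0, 0, 0.15],
  [2.4, 0, 0, 0, 0.15],
  [2.4, 0, 0, 0, 0.15],
  [1.9, 0, 0, 0, 0.15],
  [1.2, 0, 0, 0, 0.15],
  [0, 0, 0, 0, 0.15],
  [0, 0, 0, 0, 0.15],
])

```text
clock: 15.82
tcp_pos: [0.6183, 0.0185, 0.1353]
orientation: [-1.567, 0.132, -0.13]
contact_force: [0.6, -0.4, -1.3]
grip_width: 0.0331
```

```bash
cat >> look.py <<'E'
SP=np.array([[.6347,.0933],[.6215,.0169],[.6089,-.0597],[.5959,-.1362]])
def sc(n,i,zb,fn,q=None):
    """scene crop: red pad as the scene sees it, yellow/green bottle model at q (default PAD[i])"""
    H,D,C=B[n]; p=PAD[i] if q is None else q
    f=r.grab_frame("scene"); u,v=proj(f,[*p,.06]).astype(int); o=np.array([u-40,v-42]); S=7
    im=cv2.resize(f["image"][v-42:v+40,u-40:u+40],None,fx=S,fy=S,interpolation=cv2.INTER_CUBIC)
    cv2.polylines(im,[np.round((circ(f,[*SP[i],.009],.033)+.5-o)*S).astype(int)],1,(255,0,0))
    for h,c in((hull(f,p,zb,zb+H-.042,D/2),(255,255,0)),(hull(f,p,zb+H-.022,zb+H,C/2),(0,255,0))):
        cv2.polylines(im,[np.round((h+.5-o)*S).astype(int)],1,c)
    cv2.imwrite(fn,im[:,:,::-1])
E
python3 - <<'E'
from look import *
o=r.get_obs();print(o["contact_force"],o["grip_width"]);go(*PAD[1],.110);sc('l',1,.035,"pics/c9.png")
E
```

```text
[ 0.63944622 -0.35774106 -1.29620598] 0.03314724900605576
at [0.6183 0.0185 0.1353] yaw -9.57 tilt 0.05 need cm dx,dy,dz [0.14 2.53 0.02]
```

View pics/c9.png

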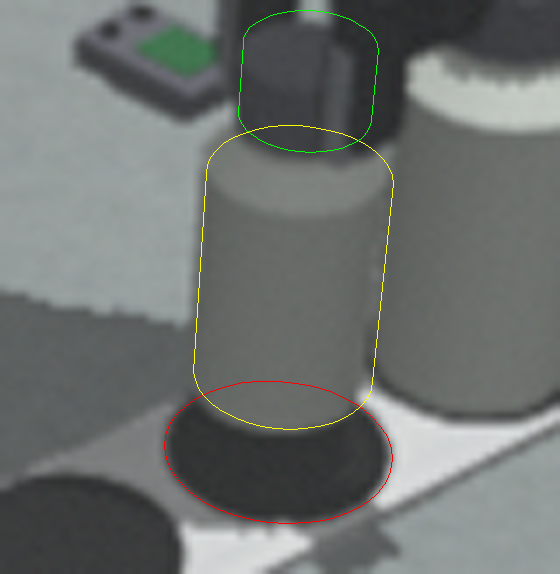

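l hangs upright over pad 2, off by no more than 2 mm, and the gap to xl is clear.

Call:
send_rows([
  [0.1, 0.7, 0, 0, 0.15],
  [0, 0.7, 0, 0, 0.15],
  [0, 0.6, 0, 0, 0.15],
  [0, 0.3, 0, 0, 0.15],
  [0, 0.2, 0, 0, 0.15],
  [0, 0.05, 0, 0, 0.15],
  [0, 0, 0, 0, 0.15],
])

```text
clock: 16.75
tcp_pos: [0.62, 0.0179, 0.1102]
orientation: [-1.567, 0.131, -0.132]
contact_force: [-0.5, -0.2, 0.5]
grip_width: 0.0335
```

Call:
send_rows([
  [0, 0.05, 0, 0, 0.15],
  [0, 0, 0, 0, 0.4],
  [0, 0, 0, 0, 0.6],
  [0, 0, 0, 0, 0.85],
  [0, 0, 0, 0, 0.85],
  [0, 0, 0, 0, 0.85],
  [0, -1, 0, 0, 0.85],
  [0, -2, 0, 0, 0.85],
  [0, -2.5, 0, 0, 1],
  [0, -2.5, 0, 0, 1],
  [0, -2, 0, 0, 1],
  [0, 0, 0, 0, 1],
])

```text
clock: 18.25
tcp_pos: [0.6212, 0.0181, 0.212]
orientation: [-1.566, 0.128, -0.135]
contact_force: [0.7, 1.0, 0.4]
grip_width: 0.0857
```

```bash
python3 - <<'E'
from look import *
sc('l',1,.009,"pics/c10.png"); go(.482,-.0858,.21)
E
```

```text
at [0.6203 0.0179 0.2104] yaw -9.61 tilt 0.1 need cm dx,dy,dz [-11.9    0.02 -12.53]
```

View pics/c10.png

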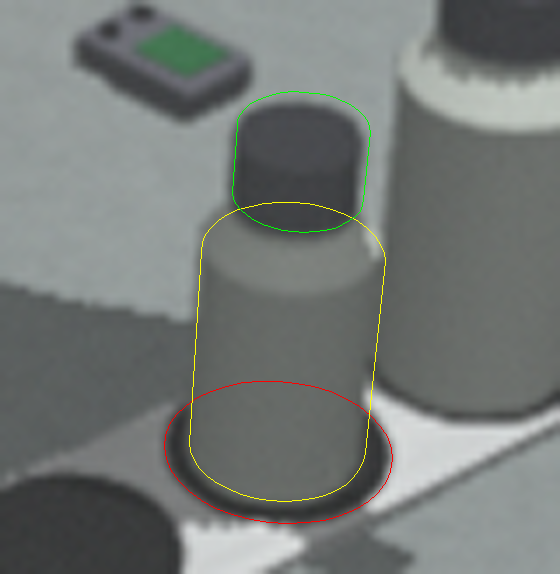

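l stands free and centred. Now s.

Call:
send_rows([
  [-2, 0, -2, 0, 1],
  [-3.5, 0, -3.5, 0, 1],
  [-3.5, 0, -3.5, 0, 1],
  [-2.9, 0, -3.5, 0, 1],
  [0, 0, 0, 0, 1],
  [0, 0, 0, 0, 1],
])

```text
clock: 19.05
tcp_pos: [0.4819, -0.0852, 0.2091]
orientation: [-1.566, 0.132, -0.131]
contact_force: [0.6, 0.3, 0.4]
grip_width: 0.0852
```

```bash
python3 - <<'E'
from look import *
f,p=wl('s',(.482,-.0858),fn="pics/w11.png")
go(.482,-.0855,.058)
E
```

```text
wrist s [ 0.48208094 -0.0836283   0.068     ] 671 pred px 253.7745503570789 184.01605975883405
at [ 0.4824 -0.0847  0.2093] yaw -9.54 tilt 0.04 need cm dx,dy,dz [-0.02 15.13 -0.1 ]
```

View pics/w11.png

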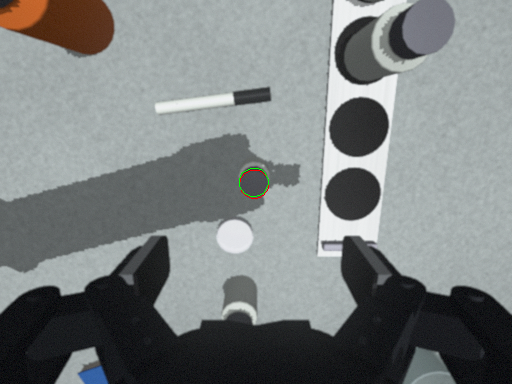

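Call:
send_rows([
  [0, 2.5, 0, 0, 1],
  [0, 2.5, 0, 0, 1],
  [0, 2.5, 0, 0, 1],
  [0, 2.5, 0, 0, 1],
  [0, 2.2, 0, 0, 1],
  [0, 1.3, 0, 0, 1],
  [0, 0.9, 0, 0, 1],
  [0, 0.7, 0, 0, 1],
  [0, 0, 0, 0, 0.1],
  [0, 0, 0, 0, 0.1],
  [0, 0, 0, 0, 0.1],
  [0, 0, 0, 0, 0.1],
])

```text
clock: 20.6
tcp_pos: [0.4821, -0.0856, 0.059]
orientation: [-1.567, 0.131, -0.132]
contact_force: [-1.4, -0.1, 4.6]
grip_width: 0.0252
```

```bash
python3 - <<'E'
from look import *
o=r.get_obs();print(o["contact_force"],o["grip_width"]);go(*PAD[3],.067)
E
```

```text
[-1.35016232 -0.05839853  4.56343026] 0.02520463953430551
at [ 0.4821 -0.0856  0.059 ] yaw -9.61 tilt 0.05 need cm dx,dy,dz [11.79 -0.79 -2.99]
```

Call:
send_rows([
  [0, -0.6, 0, 0, 0.1],
  [0, -1, 0, 0, 0.1],
  [0, -1.2, -0.5, 0, 0.1],
  [0, -0.7, -1, 0, 0.1],
  [1, 0, -1, 0, 0.1],
  [2.2, 0, -0.5, 0, 0.1],
  [2.4, 0, 0, 0, 0.1],
  [2.4, 0, 0, 0, 0.1],
  [2.2, 0, 0, 0, 0.1],
  [1.6, 0, 0, 0, 0.1],
  [0, 0, 0, 0, 0.1],
  [0, 0, 0, 0, 0.1],
])

```text
clock: 22.1
tcp_pos: [0.5923, -0.1352, 0.093]
orientation: [-1.567, 0.133, -0.131]
contact_force: [-0.7, -0.3, -0.8]
grip_width: 0.0251
```

```bash
python3 - <<'E'
from look import *
o=r.get_obs();print(o["contact_force"],o["grip_width"]);go(*PAD[3],.068);sc('s',3,.035,"pics/c12.png")
E
```

```text
[-0.72522594 -0.25803901 -0.78577079] 0.02508468766388644
at [ 0.5923 -0.1352  0.093 ] yaw -9.63 tilt 0.08 need cm dx,dy,dz [0.1  2.5  0.06]
```

View pics/c12.png

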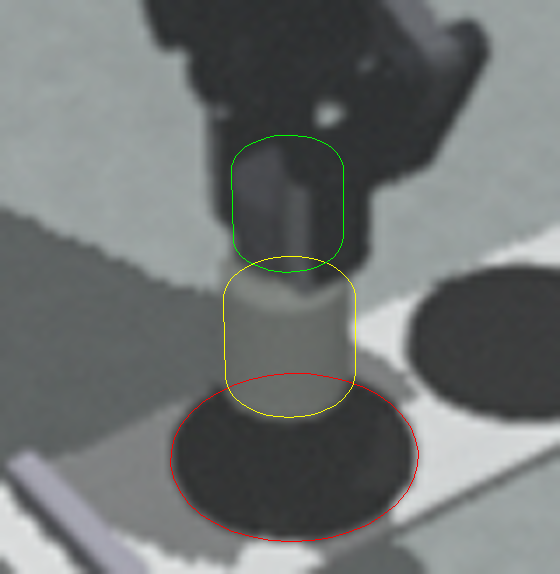

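s is lined up over pad 4. Lowering and releasing.

Call:
send_rows([
  [0.1, 0.7, 0, 0, 0.1],
  [0, 0.7, 0, 0, 0.1],
  [0, 0.6, 0, 0, 0.1],
  [0, 0.3, 0, 0, 0.1],
  [0, 0.2, 0, 0, 0.1],
  [0, 0.05, 0, 0, 0.1],
  [0, 0, 0, 0, 0.1],
])

```text
clock: 23.02
tcp_pos: [0.5942, -0.1349, 0.0682]
orientation: [-1.567, 0.131, -0.132]
contact_force: [0.2, -0.7, -0.7]
grip_width: 0.0255
```

Call:
send_rows([
  [0, 0.05, 0, 0, 0.1],
  [0, 0, 0, 0, 0.35],
  [0, 0, 0, 0, 0.6],
  [0, 0, 0, 0, 0.8],
  [0, 0, 0, 0, 0.8],
  [0, 0, 0, 0, 0.8],
  [0, -1, 0, 0, 0.8],
  [0, -2.5, 0, 0, 0.8],
  [0, -3, 0, 0, 1],
  [0, -3, 0, 0, 1],
  [0, -3, 0, 0, 1],
  [0, 0, 0, 0, 1],
])

```text
clock: 24.52
tcp_pos: [0.5959, -0.135, 0.1959]
orientation: [-1.567, 0.127, -0.136]
contact_force: [-0.5, 0.2, -0.2]
grip_width: 0.0854
```

```bash
python3 - <<'E'
from look import *
sc('s',3,.009,"pics/c13.png"); go(.438,-.2415,.19)
E
```

```text
at [ 0.5948 -0.135   0.1941] yaw -9.6 tilt 0.16 need cm dx,dy,dz [-13.68   0.37 -13.11]
```

View pics/c13.png

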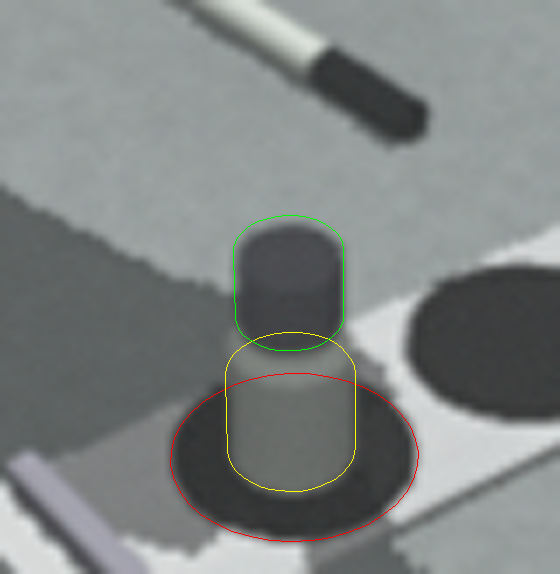

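s stands free near the pad's centre (red ellipse centre at about (295,457); bottle base centre at about (289,460)). Last is m.

Call:
send_rows([
  [-2.2, 0, -2.1, 0, 1],
  [-4, 0, -3.7, 0, 1],
  [-4, 0, -3.7, 0, 1],
  [-3.5, 0, -3.6, 0, 1],
  [0, 0, 0, 0, 1],
  [0, 0, 0, 0, 1],
])

```text
clock: 25.32
tcp_pos: [0.4373, -0.2409, 0.1922]
orientation: [-1.566, 0.132, -0.131]
contact_force: [0.4, 0.2, -0.2]
grip_width: 0.0852
```

```bash
python3 - <<'E'
from look import *
f,p=wl('m',(.438,-.2415),fn="pics/w14.png")
go(.438,-.2415,.078)
E
```

```text
wrist m [ 0.4378612  -0.23976445  0.088     ] 1165 pred px 254.39200051479614 194.91675213471575
at [ 0.4379 -0.2404  0.1922] yaw -9.52 tilt 0.04 need cm dx,dy,dz [ 0.03 11.42 -0.12]
```

View pics/w14.png

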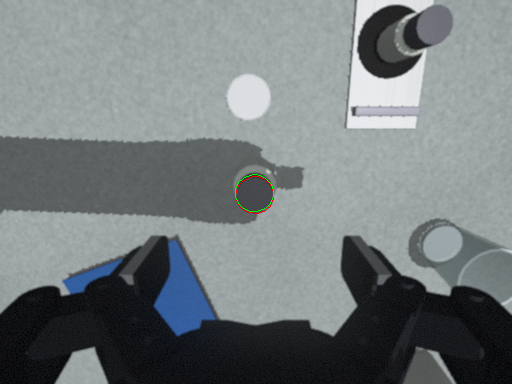

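The wrist view has the m cap at (254,193), directly below the gripper, with only the petri lid and the glass nearby. Descending.

Call:
send_rows([
  [0, 2.5, -0.05, 0, 1],
  [0, 2.5, 0, 0, 1],
  [0, 2.5, 0, 0, 1],
  [0, 1.8, 0, 0, 1],
  [0, 1.3, 0, 0, 1],
  [0, 0.8, 0, 0, 1],
  [0, 0, 0, 0, 1],
  [0, 0, 0, 0, 0.15],
  [0, 0, 0, 0, 0.15],
  [0, 0, 0, 0, 0.15],
  [0, 0, 0, 0, 0.15],
])

```text
clock: 26.75
tcp_pos: [0.4372, -0.242, 0.0791]
orientation: [-1.567, 0.131, -0.132]
contact_force: [-2.0, 0.3, 6.2]
grip_width: 0.0293
```

```bash
python3 - <<'E'
from look import *
o=r.get_obs();print(o["contact_force"],o["grip_width"]);go(*PAD[2],.088)
E
```

```text
[-1.99825545  0.25683768  6.19790155] 0.029348131511974223
at [ 0.4372 -0.242   0.0791] yaw -9.61 tilt 0.04 need cm dx,dy,dz [13.63 -0.9  20.96]
```

Call:
send_rows([
  [0, -0.6, 0, 0, 0.15],
  [0, -1, 0, 0, 0.15],
  [0, -1.2, 0, 0, 0.15],
  [0, -0.7, 1, 0, 0.15],
  [0, 0, 2.5, 0, 0.15],
  [0.5, 0, 2.8, 0, 0.15],
  [0.5, 0, 2.8, 0, 0.15],
  [0.5, 0, 2.8, 0, 0.15],
  [0.5, 0, 2.8, 0, 0.15],
  [0.5, 0, 2.8, 0, 0.15],
  [0.5, 0, 2.3, 0, 0.15],
  [0, 0, 1.2, 0, 0.15],
])

```text
clock: 28.25
tcp_pos: [0.5021, -0.0377, 0.1139]
orientation: [-1.566, 0.129, -0.13]
contact_force: [-0.0, 0.9, 0.2]
grip_width: 0.0294
```

Call:
send_rows([
  [1.2, 0, 0, 0, 0.15],
  [2, 0, 0, 0, 0.15],
  [2.2, 0, 0, 0, 0.15],
  [2.2, 0, 0, 0, 0.15],
  [1.8, 0, 0, 0, 0.15],
  [1.2, 0, 0, 0, 0.15],
  [0, 0, 0, 0, 0.15],
  [0, 0, 0, 0, 0.15],
])

```text
clock: 29.25
tcp_pos: [0.6055, -0.0576, 0.1133]
orientation: [-1.567, 0.132, -0.131]
contact_force: [0.0, 0.0, -0.7]
grip_width: 0.0293
```

```bash
python3 - <<'E'
from look import *
o=r.get_obs();print(o["contact_force"],o["grip_width"]);go(*PAD[2],.088);sc('m',2,.035,"pics/c15.png")
E
```

```text
[ 0.0468674   0.04219795 -0.66650994] 0.029285157715431435
at [ 0.6055 -0.0576  0.1133] yaw -9.61 tilt 0.06 need cm dx,dy,dz [ 0.12  2.53 -0.03]
```

View pics/c15.png

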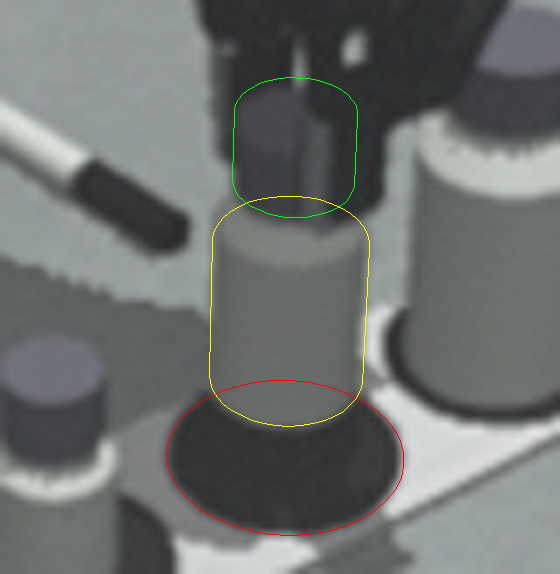

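m is lined up over pad 3 and the l and s bottles are clear. Lowering.

Call:
send_rows([
  [0.1, 0.7, 0, 0, 0.15],
  [0, 0.7, 0, 0, 0.15],
  [0, 0.6, 0, 0, 0.15],
  [0, 0.3, 0, 0, 0.15],
  [0, 0.2, 0, 0, 0.15],
  [0, 0.05, 0, 0, 0.15],
  [0, 0, 0, 0, 0.15],
])

```text
clock: 30.18
tcp_pos: [0.6073, -0.0575, 0.0882]
orientation: [-1.567, 0.131, -0.132]
contact_force: [0.0, 0.7, 0.3]
grip_width: 0.0294
```

Call:
send_rows([
  [0, 0.05, 0, 0, 0.15],
  [0, 0, 0, 0, 0.4],
  [0, 0, 0, 0, 0.6],
  [0, 0, 0, 0, 0.8],
  [0, 0, 0, 0, 0.8],
  [0, 0, 0, 0, 0.8],
  [0, -1, 0, 0, 0.8],
  [0, -2.5, 0, 0, 0.8],
  [0, -3, 0, 0, 1],
  [0, -3, 0, 0, 1],
  [0, -3, 0, 0, 1],
  [0, -1, 0, 0, 1],
])

```text
clock: 31.68
tcp_pos: [0.6083, -0.0574, 0.2251]
orientation: [-1.567, 0.128, -0.135]
contact_force: [0.7, 0.9, -0.2]
grip_width: 0.0853
```

Call:
send_rows([
  [-2, 0, -2, 0, 1],
  [-2, 0, -5, 0, 1],
  [-1, 0, -6, 0, 1],
  [0, 0, -6, 0, 1],
  [0, 0, -6, 0, 1],
  [0, 0, -5, 0, 1],
  [0, 0, 0, 0, 1],
  [0, 0, 0, 0, 1],
])

```text
clock: 32.67
tcp_pos: [0.5077, -0.3442, 0.2218]
orientation: [-1.566, 0.132, -0.131]
contact_force: [-0.3, 0.3, -0.2]
grip_width: 0.0855
```

```bash
python3 - <<'E'
from look import *
t=r.grab_frame("top"); g=r.grab_frame("scene"); 
a=t["image"].copy()
tp=PAD-[.0015,.0005]
ims=[]
for f,pp in((t,tp),(g,SP)):
    S=4 if f is t else 4
    q=np.array([proj(f,[*p,.009]) for p in pp]); o=(np.round(q.mean(0))-[98,80]).astype(int)
    im=cv2.resize(f["image"][o[1]:o[1]+140,o[0]:o[0]+196],None,fx=S,fy=S,interpolation=cv2.INTER_CUBIC)
    for p,n in zip(pp,B):
        for z,rad,c in((.009,.033,(255,0,0)),(.009+B[n][0],B[n][2]/2,(0,255,0)),(.009,B[n][1]/2,(255,255,0))):
            cv2.polylines(im,[np.round((circ(f,[*p,z],rad)+.5-o)*S).astype(int)],1,c)
    cv2.imwrite("pics/fin_%s.png"%("top" if f is t else "scene"),im[:,:,::-1])
for n,i in zip(B,range(4)):
    for f,pp,nm in((t,tp,'top'),(g,SP,'scene')):
        x,s=fit([(f,capmask(f,proj(f,[*pp[i],B[n][0]+.009]),0))],n,pp[i],zb=.009); print(n,nm,"cap offset mm",((x-pp[i])*1000).round(1),round(s,2))
print(r.get_obs()["tcp_pos"],r.get_obs()["contact_force"])
E
```

```text
xl top cap offset mm [ 1.5 -3.2] 0.69
xl scene cap offset mm [3.2 0.3] 0.5
l top cap offset mm [ 0.1 -4.4] 0.66
l scene cap offset mm [-2.3 -0.8] 0.79
m top cap offset mm [ 2. -3.] 0.62
m scene cap offset mm [-1.4  2. ] 0.76
s top cap offset mm [ 4.4 -3.7] 0.66
s scene cap offset mm [-1.5  1. ] 0.76
[ 0.50840248 -0.34309493  0.22225705] [-0.22930641  0.32284036 -0.29840168]
```

View pics/fin_top.png

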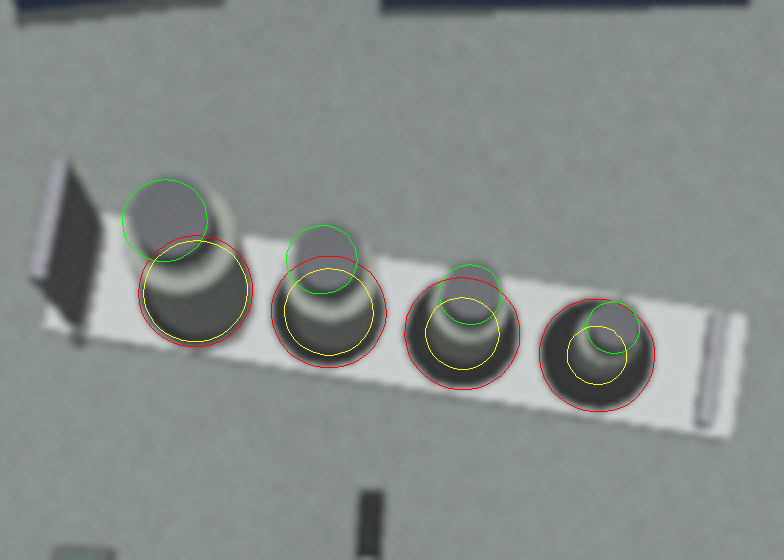

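View pics/fin_scene.png

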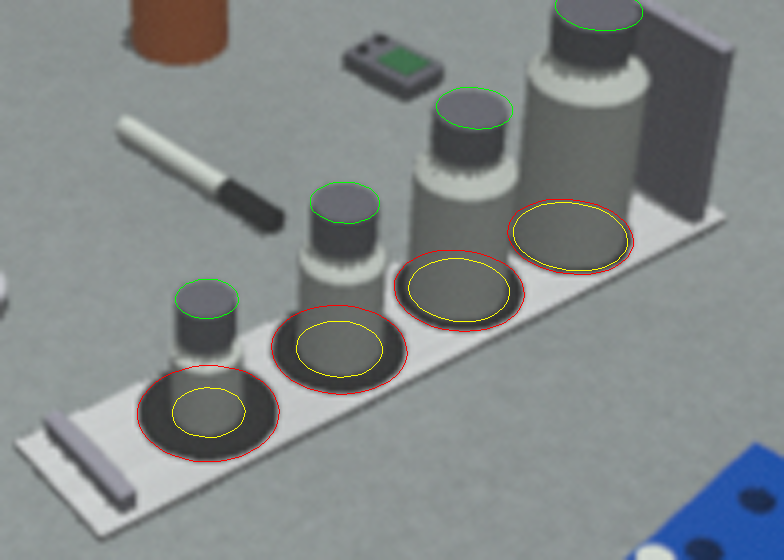

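All four stand upright, free and in order. Both views put every bottle within about 6 mm of its pad centre, and the arm is clear. Handing in.

```bash
python3 - <<'E'
from bench import r
print(r.hand_in())
E
```

```text
the job is handed in; nothing more can be done
None
```

The four white bottles stand free on their pads in falling order of height from the end plate: xl, l, m, s. I gripped each one by its cap and set it down from the open side of the rail. I left the orange look-alike alone and handed the job in at about 33 s of the 106 s allowed.

**Last checks:** both cameras showed all four upright and released, with the arm well clear. The scene camera put each bottle within about 3 mm of its pad centre.

**What disagreed:** the top camera put the caps 4–6 mm off centre, which is still inside the 12 mm limit. I put the difference down to calibration between the cameras, which also differed by about 4 mm on the pads, and to the rough cap fit (overlap only 0.5–0.8). The finger opening also read 2–3 mm under each cap's diameter while gripping, but all four grips held.

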